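# Gauge two bushes and hold the check drawer open at the pointer

### The job

One of the two steel bushes passes through the bore in the top of the yellow gauge box: drop that one through into the shut drawer below, and stand the oversize one upright in the grey reject tray. Then pull the spring-loaded drawer out by its pull until its front face is level with the tip of the steel pointer, and finish holding it there, because it springs shut if let go. Leave the pointer and everything else on the bench as they are.

Things in the scene. Friction and masses are not known exactly. Their poses are not given: they have to be found in the camera images.
- gauge: Fixed yellow gauge box, 130 mm deep (x) by 140 mm wide (y), with a flat bare steel top plate 12 mm thick whose top is 87 mm above the bench. Origin: centre of its underside, on the axis of the bore. Its x axis points to its closed back, away from the drawer's pull; z up. Yaw within 0.2 rad. On its -y side a low aluminium rail (top 26 mm above the bench) runs out to x = -190 mm.
- bore (a point): Centre of the mouth of the round vertical bore, 31 mm in diameter with a 2 mm chamfer, through the top plate; at the plate's top surface. Below it is the drawer, whose inner floor lies 75 mm under this point.
- drawer: Self-closing drawer in the gauge box, white front panel 114 mm wide, inside 104 mm (x) by 96 mm (y) and 46 mm deep. It slides out along the gauge's -x by up to 105 mm; a spring pulls it shut (about 2 N when shut, plus 0.5 N per 10 mm). It starts shut. Origin: centre of its underside, 8 mm above the bench and straight below the bore when shut; axes parallel to the gauge's.
- pull (a point): Grip point of the drawer's pull, an upright steel bar 12 mm thick (x), 64 mm wide (y) and 40 mm high, its top 86 mm above the bench, standing 56 mm clear of the drawer's front panel on two arms 22 mm either side of its middle. The point is in the middle of the bar, 12 mm below its top. Axes parallel to the gauge's.
- drawer_line (a point): Point on the outer (front) face of the drawer's front panel, at its edge beside the pointer (-y edge), 62 mm above the bench. Moves with the drawer. Axes parallel to the gauge's.
- mark (a point): Tip of the thin steel pointer blade (4 mm thick along x) that points at the drawer from a small dark steel block clamped on the rail (18 mm long, centred on the blade), 62 mm above the bench. The drawer is at the mark when drawer_line has the same x as this point, measured along the gauge's x axis. It lies 50 to 80 mm in front of the shut drawer's face. Axes parallel to the gauge's.
- slim: The steel bush that passes the gauge: hollow round bush, outside diameter 27 mm, bore 16 mm, 45 mm tall, about 90 g, standing upright on the bench. Origin: centre of its lower end, z along its axis.
- thick: The oversize steel bush, too big for the gauge: outside diameter 35 mm, bore 16 mm, 45 mm tall, about 160 g, standing upright on the bench. Origin: centre of its lower end, z along its axis.
- reject: Fixed shallow grey plastic open tray for rejects, 130 x 130 mm outside, rim 25 mm high, walls and floor 4 mm thick. Origin: centre of its underside.
- nut: Bystander, to be left alone: 36 mm hexagon nut, 18 mm high, lying flat.
- bolt: Bystander, to be left alone: hexagon bolt, 82 mm long, lying on its side.
- can: Bystander, to be left alone: upright can, 60 mm across, 140 mm tall.
- jar: Bystander, to be left alone: upright jar, 70 mm across, 80 mm tall.
- screwdriver: Bystander, to be left alone: screwdriver lying on the bench, origin mid-length.
- wrench: Bystander, to be left alone: wrench lying on the bench, origin mid-length.
- tape: Bystander, to be left alone: black roll of tape lying flat, 90 mm across, 24 mm high.
Mind the look-alikes: they are no part of the job. Leave any blue or red look-alike of the slim alone.

How it is judged:
By the outcome, as a careful person would: the job done as asked, in the order asked, and still so for the second after the job is handed in, while the arm keeps its last pose, push and grip.
It also fails if it takes over 70 s, if anything falls off the work surface, if the arm or the gripper's body presses on something with over 40 N, if the wrist force passes 120 N, or if a joint passes its speed limit or range.

### The arm

A 7-joint arm with a two-finger parallel gripper is mounted at the origin on the work surface. World frame = base frame: x ahead of the robot, y to its left, z up, the work surface at z = 0. Lengths are in m, angles in rad, forces in N, time in s.
With the tool pointing down it reaches from about 0.35 to 0.775 m from the base axis. Payload 3.1 kg.
Tool frame: the origin (TCP) lies at the very end of the fingers, on their centre line; the grasp point (between the pads) lies 19 mm behind it (arm.pinch_z is the z of the grasp point in the tool frame, in m); z points along the fingers, y is the line along which they close (so a half turn about z gives the same grasp; the last joint's range is limited). The gripper opens to 85 mm and grips with 20 to 120 N. Pads are 22 mm wide; open, the fingers measure 114 mm over their backs; the gripper's body (76 mm by 85 mm) begins 54 mm behind the grasp point. The pads swing forward as they close: fully open they stand 13 mm farther back than shut.
Start: joints at [-1.315, 0.311, 0.014, 1.512, -0.004, 1.319, -0.027], TCP at [0.161, 0.526, 0.231] pointing down, gripper open.
Joint ranges: [-2.7, 2.7], [-0.3, 1.91], [-1.27, 1.3], [0.12, 2.57], [-1.44, 4.58], [0.2, 2.03], [-3.05, 3.05]. Speed limits (rad/s): [2.79, 2.79, 3.14, 3.14, 3.14, 3.14, 3.14].

### API

Orientations are given as a unit quaternion [x, y, z, w].
In Python, from cell import arm gives the robot as it stands.
- The arm moves only by the tool step_arm, never from a script. Its argument "deltas" is text: rows parted by semicolons, each of 5 numbers parted by spaces: the opening, from -1 (shut) to 1 (fully open), then the shift along the world's x, y, z scaled (see below), then the turn about the world's z scaled (see below). A call has exactly 8 rows; each row shifts and turns the commanded pose from where the row before left it; what a row does not reach is not made up. The controller multiplies each number of a shift by 0.025 m and each number of a turn by 45 degrees. A row lasts 1/12 s, in which the tool goes at most 41.7 mm and 7.16 degrees, less where a joint would pass 70% of its speed; a pose out of reach is approached as far as the arm can. A call with a number of a shift or a turn outside -1 to 1 is refused whole. A call with a gripper value outside its range is refused whole. The fingers move at their own pace and stop on an object; the grip force is fixed at half the most. Time passes only in rows, so rows that do not move let the fingers close, or fill a call up. It gives the time, the measured TCP pose, the force, the opening and the grip force at its end, in the units of the state.
- arm.state(): the state, without advancing time (a new reading comes with each control period).
- arm.grab_frame(name): name is "scene" or "top" or "wrist"; returns the picture (420x560x3 uint8, red, green, blue); there is no depth.
- arm.camera_info(name): a dict with "intrinsics" (3x3 intrinsics, pixels), "rvec" (rotation vector, rad) and "tvec" (3), from world to camera coordinates, as OpenCV has them. Camera axes: x right, y down, z forward; pixel columns grow to the right and rows downward; lengths in m; the calibration is good to about 2 mm. A picture is of the moment at which its call begins: read the wrist's pose just before it. camera_info takes no time and is no camera call; for the wrist camera it gives the pose at the moment of the call.
- arm.sign_off(): hands the job in; it is judged then, once.
The state is a dict: "time_s": time; "q": joint angles; "qvel": joint speeds; "joint_torque": joint torques, N m; "ee_pos": TCP position; "orientation": TCP orientation; "force": force on the tool from outside, world axes, zero at the start; "wrist_torque": the same for the moment, N m; "gripper_width": finger opening in m; "grip_force": force on a finger pad.
Only numpy, scipy, OpenCV 4.12 (cv2) and the standard library are available. Lean on these libraries where they do the work, as an engineer would, in place of code of your own. Each camera call takes 0.05 s, during which the arm holds its last target. There are 200 camera calls.

## Working session

There is one attempt and no reset: what is moved stays moved. The work goes in short steps, Python scripts to look and compute and a tool call to move; the robot and the scene stay as the last step left them, time stands still between calls to the robot, and variables do not carry over. Pictures are saved under pics/ and viewed, at most 10 in all, crops included, and the job is handed in when it is done.

Besides the shell and the picture viewer there is one more tool, called after "Emit:" as name(argument=value, ...), one argument or row to a line, values as JSON. step_arm: Moves the arm, as the interface text tells. Its arguments: {"type":"object","properties":{"deltas":{"type":"string"}},"required":["deltas"]}

```bash
ls; mkdir -p pics
cat > h.py <<'E'
import numpy as np, cv2
from cell import arm
def proj(cam,P):
    c=arm.camera_info(cam); return cv2.projectPoints(np.float64(P).reshape(-1,1,3),np.float64(c["rvec"]),np.float64(c["tvec"]),np.float64(c["intrinsics"]),None)[0].reshape(-1,2)
def ray(cam,uv,z,c=None):
    c=c or arm.camera_info(cam); R=cv2.Rodrigues(np.float64(c["rvec"]))[0]; o=-R.T@np.float64(c["tvec"]).ravel()
    uv=np.float64(uv).reshape(-1,2); d=np.c_[uv,np.ones(len(uv))]@np.linalg.inv(np.float64(c["intrinsics"])).T@R
    return o+d*((z-o[2])/d[:,2])[:,None]
def snap(cam,name,box=None,s=1):
    im=arm.grab_frame(cam)[:,:,::-1]
    cv2.imwrite(f"pics/{name}_raw.png",im); 
    if box: x0,y0,x1,y1=box; im=im[y0:y1,x0:x1]
    cv2.imwrite(f"pics/{name}.png",cv2.resize(im,None,fx=s,fy=s,interpolation=cv2.INTER_CUBIC))
E
python3 - <<'E'
from h import *
s=arm.state(); print(s["time_s"],s["ee_pos"],s["orientation"],s["gripper_width"])
snap("top","top"); snap("scene","scene")
for c in("top","scene"):
    i=arm.camera_info(c); R=cv2.Rodrigues(np.float64(i["rvec"]))[0]; print(c,-R.T@np.float64(i["tvec"]).ravel(),i["intrinsics"],R[2])
E
```

```text
pics
0.0 [0.16113069 0.52511443 0.23020279] [ 1.48291776e-01  9.88942946e-01 -1.17459456e-03 -1.38800473e-04] 0.08552608640101934
top [0.22121691 0.01904311 1.56967326] [[527.10442155   0.         278.79683971]
 [  0.         527.10442155 222.40834486]
 [  0.           0.           1.        ]] [ 0.21088833 -0.00409217 -0.97750159]
scene [1.1856387  0.53799046 1.08554519] [[497.95432263   0.         276.26537629]
 [  0.         497.95432263 211.67618603]
 [  0.           0.           1.        ]] [-0.47773391 -0.41527308 -0.77415669]
```

View pics/top.png

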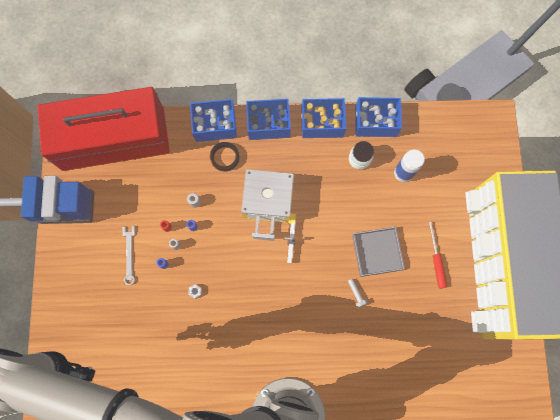

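View pics/scene.png

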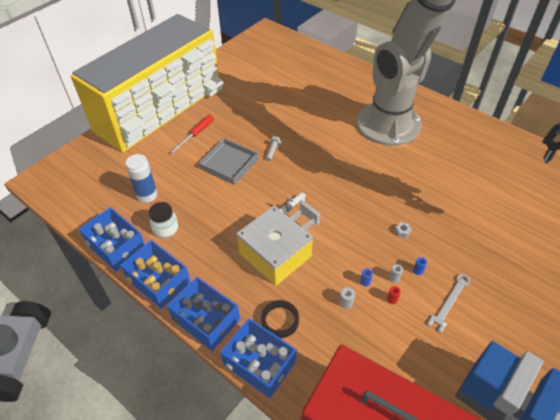

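The top view shows steel bushes at (193,200), which looks like thick, and (174,243), which looks like slim. Coloured look-alikes are red (166,226), blue (192,225) and blue (162,263). The nut is at (195,291), gauge bore at (268,193), pull at about (264,233), pointer at about (292,240), and tray at (379,251). Next is a close crop to check the choice.

Run:
```python
import cv2,numpy as np
t=cv2.imread("pics/top_raw.png"); s=cv2.imread("pics/scene_raw.png")
f=lambda im,x,y,w,h,k:cv2.resize(im[y:y+h,x:x+w],None,fx=k,fy=k,interpolation=cv2.INTER_CUBIC)
a=np.hstack([f(t,150,185,60,90,5),f(t,235,165,70,105,5)[:450,:350]])
cv2.imwrite("pics/c1.png",a)
b=np.hstack([f(s,330,250,105,65,4),f(s,235,185,90,65,4)])
cv2.imwrite("pics/c2.png",b)
```

```text
(no output)
```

View pics/c1.png

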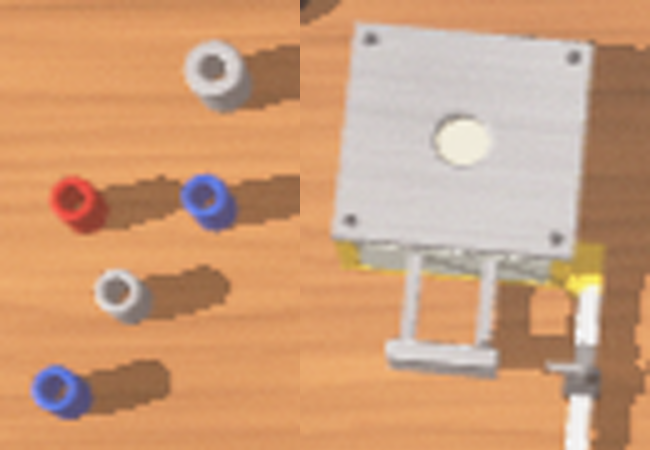

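View pics/c2.png

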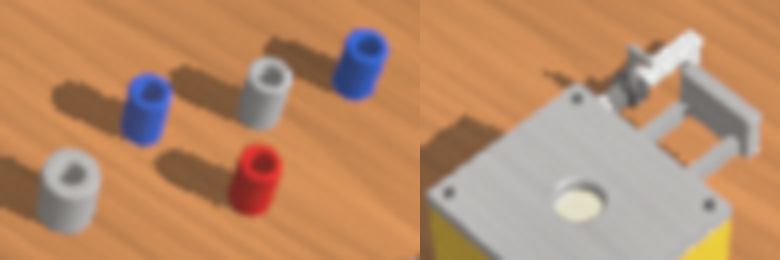

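The crops confirm the choice. Slim is the thin-walled steel bush (top mouth at crop (115,290)), thick is the wider one at (213,68), and the red and two blue ones are look-alikes. The pointer tip is at about (545,367) in the crop, and the pull bar spans (386..498, ~350).

Run:
```python
from h import *
L=lambda X,Y:(149.6+X/5,184.6+Y/5); Rr=lambda X,Y:(234.6+(X-300)/5,164.6+Y/5)
SL=lambda X,Y:(329.6+X/4,249.6+Y/4); SR=lambda X,Y:(234.6+(X-420)/4,184.6+Y/4)
np.set_printoptions(precision=4,suppress=True)
def pr(n,t,s,z):
    print(n,ray("top",t,z)[0][:2],ray("scene",s,z)[0][:2])
pr("slim",L(116,290),SL(269,76),.045); pr("thick",L(213,68),SL(74,173),.045)
pr("bore",Rr(463,140),SR(580,194),.087)
C=ray("top",[Rr(*p) for p in[(357,22),(593,42),(573,258),(333,238)]],.087)[:,:2];print("plate",C,C.mean(0))
e=(C[0]+C[1]-C[2]-C[3]); print("yaw",np.arctan2(e[1],e[0]), np.arctan2(*((C[0]+C[3]-C[1]-C[2])*[-1,1])), np.linalg.norm(e)/2,)
print("pull", ray("top",[Rr(386,343),Rr(498,352),Rr(388,362)],.086)[:,:2])
print("tip",ray("top",Rr(545,367),.062)[0], "tip base",ray("top",Rr(566,370),.062)[0],"block",ray("top",Rr(580,375),.062)[0])
print("tip scene",ray("scene",SR(629,47),.062)[0])
T=ray("top",[(354,233),(400,227),(407,269),(360,276)],.025)[:,:2];print("tray",T,T.mean(0))
for n,uv in dict(blue1=L(205,195),blue2=L(57,388),red=L(75,200)).items(): print(n,ray("top",uv,.045)[0])
print("nut",ray("top",(195,291),.018)[0],"can",ray("top",(413,159),.14)[0],"jar",ray("top",(361,150),.08)[0],"bolt",ray("top",(357,292),.01)[0])
```

```text
slim [0.4962 0.325 ] [0.4948 0.3255]
thick [0.6297 0.2699] [0.6267 0.2719]
bore [0.6306 0.0447] [0.6252 0.0435]
plate [[ 0.7039  0.1059]
 [ 0.6886 -0.0326]
 [ 0.5588 -0.0176]
 [ 0.5736  0.1208]] [0.6312 0.0441]
yaw -0.11488262019353743 -0.10829101430586092 0.1309176808145261
pull [[0.5113 0.0909]
 [0.5047 0.0268]
 [0.5002 0.0899]]
tip [ 0.4998 -0.0002  0.062 ] tip base [ 0.4978 -0.0124  0.062 ] block [ 0.4947 -0.0205  0.062 ]
tip scene [ 0.4945 -0.0233  0.062 ]
tray [[ 0.5173 -0.2111]
 [ 0.5326 -0.3497]
 [ 0.4062 -0.3615]
 [ 0.3886 -0.2221]] [ 0.4612 -0.2861]
blue1 [0.5521 0.2736 0.045 ]
blue2 [0.439  0.3581 0.045 ]
red [0.5508 0.3504 0.045 ]
nut [0.3557 0.2624 0.018 ] can [ 0.7062 -0.3731  0.14  ] jar [ 0.758  -0.2368  0.08  ] bolt [ 0.3433 -0.2131  0.01  ]
```

Emit:
step_arm(
  deltas="1 1 -0.6 0 0.06; 1 1 -0.6 0 0.06; 1 1 -0.6 0 0.06; 1 1 -0.6 0 0.06; 1 1 -0.6 0 0.06; 1 1 -0.6 0 0.06; 1 1 -0.6 0 0.06; 1 1 -0.6 0 0",
)

```text
time_s: 0.77
ee_pos: [0.3622, 0.4046, 0.2308]
orientation: [-0.017, 1.0, -0.0, -0.0]
force: [0.4, -0.0, -0.1]
gripper_width: 0.0853
grip_force: 0.0
```

Emit:
step_arm(
  deltas="0.5 1 -0.6 0 0; 0.5 1 -0.6 0 0; 0.5 1 -0.6 0 0; 0.5 1 -0.6 0 0; 0.5 1 -0.6 0 0; 0.5 0.4 -0.2 0 0; 0.5 0 0 0 0; 0.5 0 0 0 0",
)

```text
time_s: 1.43
ee_pos: [0.4954, 0.3264, 0.2307]
orientation: [-0.016, 1.0, 0.0, -0.001]
force: [-0.9, 0.2, -0.3]
gripper_width: 0.0643
grip_force: 0.0
```

```bash
cat >> h.py <<'E'
from scipy.spatial.transform import Rotation as Ro
np.set_printoptions(precision=4,suppress=True)
def st():
    s=arm.state(); M=Ro.from_quat(s["orientation"]).as_matrix()
    print("t",round(s["time_s"],2),"tcp",s["ee_pos"],"yaw_y",np.degrees(np.arctan2(M[1,1],M[0,1])).round(1),"tilt",M[:,2],"F",np.array(s["force"]).round(1),"w",round(s["gripper_width"],4),"gf",round(s["grip_force"],1)); return s
E
python3 - <<'E'
from h import *
print(arm.pinch_z)
st()["q"]; snap("wrist","w1",None,1.4)
c=arm.camera_info("wrist"); import json; json.dump({k:np.array(v).tolist() for k,v in c.items()},open("pics/w1.json","w"))
R=cv2.Rodrigues(np.float64(c["rvec"]))[0]; print(-R.T@np.float64(c["tvec"]).ravel(),R[2],c["intrinsics"])
print(proj("wrist",[[.4955,.325,.045],[.628,.271,.045]]))
E
```

```text
-0.0187
t 1.43 tcp [0.4954 0.3264 0.2307] yaw_y 91.8 tilt [-0.0022  0.0004 -1.    ] F [-0.9  0.2 -0.3] w 0.0643 gf 0.0
[0.4234 0.3247 0.3714] [ 0.2794  0.0114 -0.9601] [[374.6446   0.     283.5701]
 [  0.     374.6446 212.1147]
 [  0.       0.       1.    ]]
[[280.4598 187.2863]
 [221.577  316.7437]]
```

View pics/w1.png

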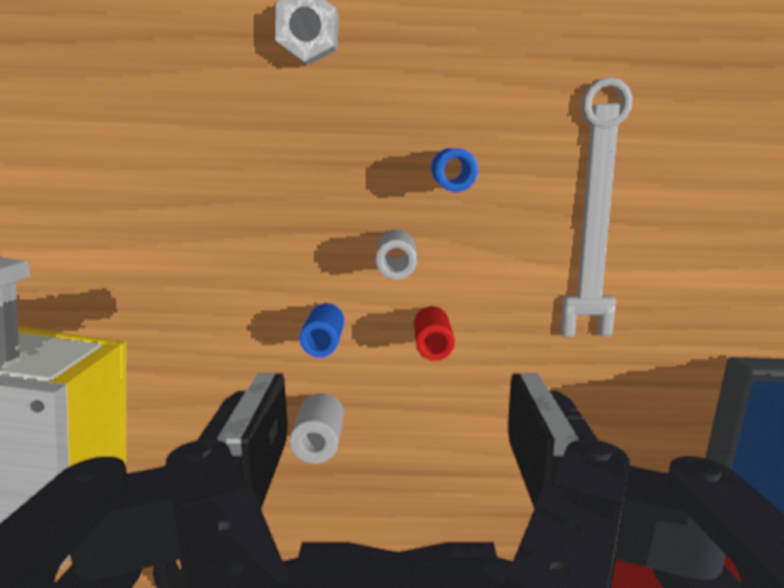

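The wrist view has slim's top ring at about (397,258), thick at (316,440), the red and blue look-alikes around them, and the gauge at left.

Run:
```python
from h import *
print(ray("wrist",np.array([(397,257.5),(316,440)])/1.4-.15,.045))
```

```text
[[0.4922 0.3275 0.045 ]
 [0.625  0.275  0.045 ]]
```

Emit:
step_arm(
  deltas="0.3 -0.06 0 -1 0; 0.3 0 0 -1 0; 0.3 0 0 -1 0; 0.3 0 0 -1 0; 0.3 0 0 -1 0; 0.3 0 0 -1 0; 0.3 0 0 -1 0; 0.3 0 0 -1 0",
)

```text
time_s: 2.15
ee_pos: [0.4921, 0.3288, 0.0305]
orientation: [-0.018, 1.0, 0.001, -0.001]
force: [-1.0, 0.2, 0.1]
gripper_width: 0.056
grip_force: 0.0
```

Emit:
step_arm(
  deltas="0.3 0 0 -0.66 0; 0.3 0 0 0 0; 0.3 0 0 0 0; -1 0 0 0 0; -1 0 0 0 0; -1 0 0 0 0; -1 0 0 0 0; -1 0 0 0 0",
)

```text
time_s: 2.82
ee_pos: [0.4961, 0.3272, 0.017]
orientation: [-0.016, 1.0, 0.001, 0.002]
force: [-0.7, 0.8, 6.3]
gripper_width: 0.025
grip_force: 59.6
```

Emit:
step_arm(
  deltas="-1 0 0 0 0; -1 0 0 0 0; -1 0 0 0 0; -1 0 0 1 0; -1 0 0 1 0; -1 0 0 1 0; -1 0 0 1 0; -1 0 0 1 0",
)

```text
time_s: 3.48
ee_pos: [0.4946, 0.3255, 0.141]
orientation: [-0.016, 1.0, -0.0, -0.0]
force: [0.4, -0.4, -1.0]
gripper_width: 0.0249
grip_force: 58.9
```

Emit:
step_arm(
  deltas="-1 0 0 1 0; -1 0.6 -1 0 0; -1 0.6 -1 0 0; -1 0.6 -1 0 0; -1 0.6 -1 0 0; -1 0.6 -1 0 0; -1 0.6 -1 0 0; -1 0.6 -1 0 0",
)

```text
time_s: 4.15
ee_pos: [0.6002, 0.1494, 0.1649]
orientation: [-0.016, 1.0, 0.0, -0.0]
force: [0.3, -0.4, -0.9]
gripper_width: 0.025
grip_force: 59.0
```

Emit:
step_arm(
  deltas="-1 0.6 -1 0 0; -1 0.6 -1 0 0; -1 0 -0.2 0 0; -1 0 0 0 0; -1 0 0 0 0; -1 0 0 0 0; -1 0 0 0 0; -1 0 0 0 0",
)

```text
time_s: 4.82
ee_pos: [0.6293, 0.098, 0.1648]
orientation: [-0.018, 1.0, 0.001, -0.0]
force: [-1.1, -0.2, -0.9]
gripper_width: 0.0248
grip_force: 59.1
```

Run:
```python
from h import *
s=st(); c=arm.camera_info("wrist"); snap("wrist","w2",None,1.4); snap("scene","s2"); snap("top","t2")
p=s["ee_pos"]; print("bore",proj("wrist",[[.629,.0445,.087]])*1.4,"bush bottom/top",proj("wrist",[p+[0,0,-.017],p+[0,0,.028]])*1.4)
print("wcampos",-cv2.Rodrigues(c["rvec"])[0].T@np.ravel(c["tvec"]))
```

```text
t 4.82 tcp [0.6293 0.098  0.1648] yaw_y 92.0 tilt [-0.0003  0.0011 -1.    ] F [-1.1 -0.2 -0.9] w 0.0248 gf 59.1
bore [[277.7427 307.6719]] bush bottom/top [[401.6062 369.8238]
 [403.3587 446.4684]]
wcampos [0.5581 0.095  0.3052]
```

View pics/w2.png

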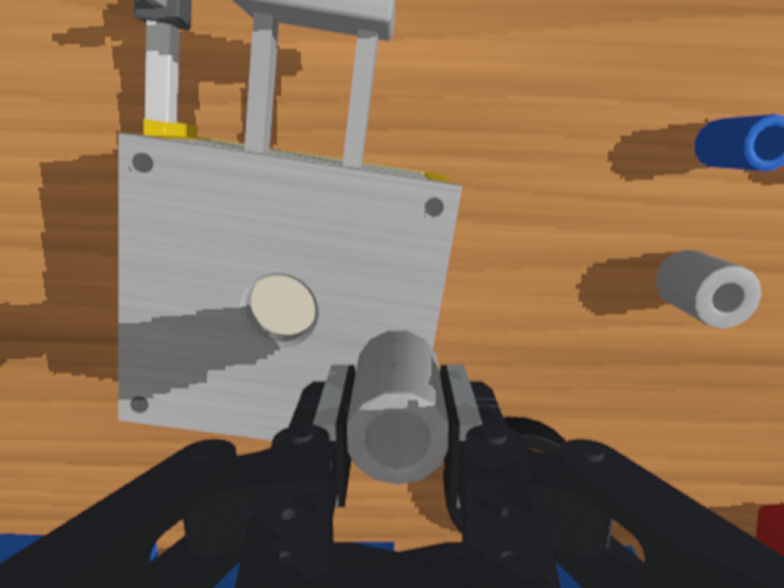

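The wrist view shows slim held upright, with its top mouth at about (397,437). The bore chamfer rim is centred at about (279,309). I'll enlarge both for precision.

Run:
```python
import cv2,numpy as np
t=cv2.imread("pics/w2_raw.png")
f=lambda x,y,w,h,k:cv2.resize(t[y:y+h,x:x+w],None,fx=k,fy=k,interpolation=cv2.INTER_CUBIC)
g=lambda i:np.clip(i*1.0,0,255).astype(np.uint8)
a=f(165,185,70,70,5); b=f(240,230,90,120,5)[:600]
a=cv2.normalize(a,None,0,255,cv2.NORM_MINMAX)
A=np.zeros((600,800,3),np.uint8);A[:350,:350]=a;A[:600,350:800]=b
cv2.imwrite("pics/c3.png",A)
```

```text
(no output)
```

View pics/c3.png

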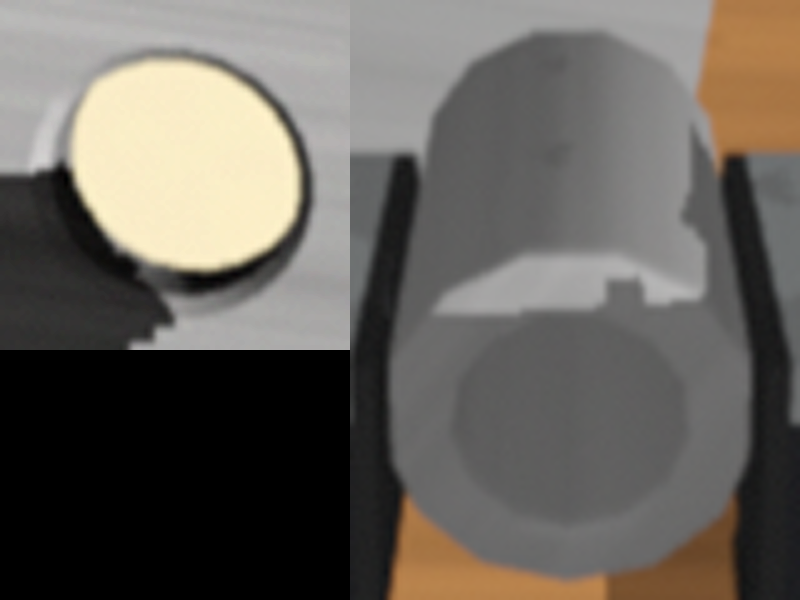

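Run:
```python
from h import *
from scipy.optimize import least_squares
p=arm.state()["ee_pos"]
def r(q):
    x,y,zt=q; a=proj("wrist",[[x,y,zt],[x-.0135,y,zt-.045],[x,y-.0135,zt],[x,y+.0135,zt]])
    return [a[0,0]-283.6,a[0,1]-312.9,a[1,1]-235.6,(abs(a[2,0]-a[3,0])-72.4)]
s=least_squares(r,[p[0],p[1],p[2]+.028],x_scale=.001); print(s.x,s.x-p,s.fun)
for z in(.026,.028,.030): print(z,ray("wrist",[283.6,312.9],p[2]+z)[0]-p)
b=ray("wrist",[199.0,221.0],.087)[0]; print("bore",b, "move",b-s.x)
M=ray("wrist",np.array([(119,134),(461,185),(119,420)])/1.4-.15,.087); print(M)
e=M[1]-M[0]; print("yaw from front edge",np.arctan2(-e[0],e[1]))
```

```text
[0.633  0.0966 0.1827] [ 0.0034 -0.0002  0.0178] [ 0.0011 -0.5077  0.6519  0.5301]
0.026 [-0.0014 -0.0004  0.026 ]
0.028 [-0.0026 -0.0004  0.028 ]
0.03 [-0.0039 -0.0004  0.03  ]
bore [0.6298 0.0448 0.087 ] move [-0.0032 -0.0517 -0.0957]
[[ 0.5585 -0.0163  0.087 ]
 [ 0.5739  0.1208  0.087 ]
 [ 0.6862 -0.0311  0.087 ]]
yaw from front edge -0.11176338469552001
```

Run:
```python
from h import *
p=arm.state()["ee_pos"]
for zt,x in((.026,-.0014),(.028,-.0026)):
    print(proj("wrist",[p+[x,-.0004,zt],p+[x-.0135,-.0004,zt-.045],p+[x-.008,-.0004,zt],p+[x+.0135,-.0004,zt],p+[x+.008,-.0004,zt]]))
    print(ray("wrist",[283.6,235.6],p[2]+zt-.045)[0]-p)
# side view in scene camera: bush crop location
print(proj("scene",[p+[-.002,0,.027],p+[-.002,0,-.018]]))
t=cv2.imread("pics/s2_raw.png"); u,v=proj("scene",p)[0].astype(int); print(u,v)
a=t[v-40:v+40,u-50:u+50]; cv2.imwrite("pics/c4.png",cv2.resize(a,None,fx=7,fy=7,interpolation=cv2.INTER_CUBIC))
```

```text
[[283.4735 312.9353]
 [284.3716 232.5311]
 [284.2443 292.1281]
 [282.2318 346.4508]
 [282.729  333.0301]]
[-0.0134 -0.0007 -0.019 ]
[[283.5939 312.9966]
 [284.4758 231.4884]
 [284.3809 291.8146]
 [282.3274 347.0877]
 [282.8344 333.4407]]
[-0.0141 -0.0007 -0.017 ]
[[290.864  218.1087]
 [290.7276 229.971 ]]
290 225
```

View pics/c4.png

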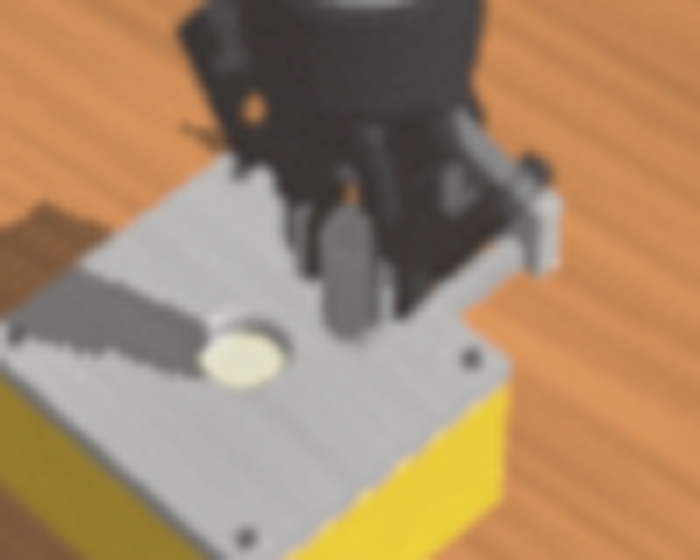

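Emit:
step_arm(
  deltas="-1 0.06 -0.7 0 0; -1 0 -0.7 0 0; -1 0 -0.66 0 0; -1 0 0 -0.7 0; -1 0 0 -0.7 0; -1 0 0 -0.6 0; -1 0 0 0 0; -1 0 0 0 0",
)

```text
time_s: 5.63
ee_pos: [0.6306, 0.0446, 0.1141]
orientation: [-0.016, 1.0, -0.0, -0.001]
force: [0.4, -0.2, -0.6]
gripper_width: 0.0252
grip_force: 59.0
```

Emit:
step_arm(
  deltas="-1 0 0 0 0; -1 0 0 0 0; -1 0 0 0 0; -1 0 0 0 0; -1 0 0 0 0; -1 0 0 0 0; -1 0 0 0 0; -1 0 0 0 0",
)

```text
time_s: 6.3
ee_pos: [0.6314, 0.0443, 0.1149]
orientation: [-0.016, 1.0, 0.0, 0.0]
force: [0.3, -0.0, -0.7]
gripper_width: 0.0245
grip_force: 59.0
```

Run:
```python
from h import *
s=st(); c=arm.camera_info("wrist"); im=arm.grab_frame("wrist")[:,:,::-1]; s=st()
b=proj("wrist",[[.6298,.0448,.087]])[0]; print("bore pred",b, "bush bottom",proj("wrist",[s["ee_pos"]+[-.0015,-.0005,-.018]]))
cv2.imwrite("pics/w3_raw.png",im)
x,y=int(b[0])-60,int(b[1])-70
print(x,y);cv2.imwrite("pics/c5.png",cv2.resize(im[y:y+110,x:x+120],None,fx=5,fy=5,interpolation=cv2.INTER_CUBIC))
```

```text
t 6.3 tcp [0.6314 0.0443 0.1149] yaw_y 91.8 tilt [ 0.0001  0.0001 -1.    ] F [ 0.3 -0.  -0.7] w 0.0245 gf 59.0
t 6.35 tcp [0.6313 0.0443 0.1148] yaw_y 91.8 tilt [ 0.  0. -1.] F [ 0.4 -0.9 -0.6] w 0.0252 gf 59.0
bore pred [285.1987 252.6271] bush bottom [[283.2215 260.8964]]
225 182
```

View pics/c5.png

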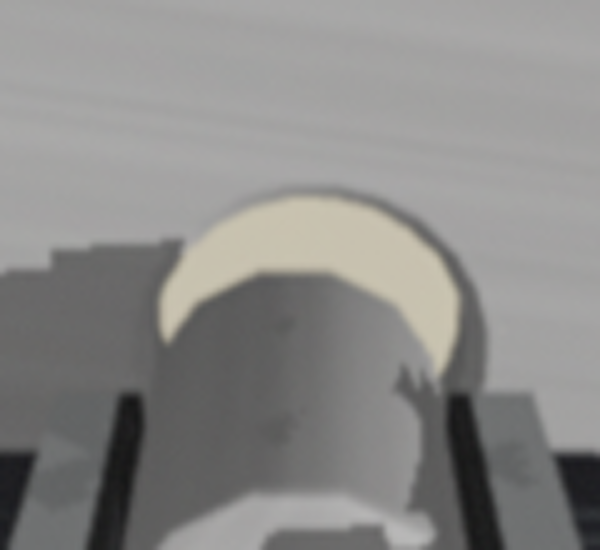

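Run:
```python
from h import *
a=np.linspace(0,2*np.pi,200)
for c in([.6298,.0448],[.6298,.0464],[.6290,.0464]):
    o=proj("wrist",np.c_[c[0]+.0175*np.cos(a),c[1]+.0175*np.sin(a),0*a+.087]); l=proj("wrist",np.c_[c[0]+.0155*np.cos(a),c[1]+.0155*np.sin(a),0*a+.075])
    f=lambda q:np.array([(q[:,0].min()-225+.4)*5,(q[:,0].max()-225+.4)*5,(q[:,1].min()-182+.4)*5])
    print(c,"outer L R top",f(o),"lower",f(l))
p=arm.state()["ee_pos"]
for dx in(-.002,0): 
    q=proj("wrist",np.c_[p[0]+dx+.0135*np.cos(a),p[1]-.0005+.0135*np.sin(a),0*a+p[2]-.018]);print("bush",dx,f(q))
```

```text
[0.6298, 0.0448] outer L R top [121.859  484.1188 182.2356] lower [151.5949 453.2237 165.7471]
[0.6298, 0.0464] outer L R top [138.4386 500.6655 182.7414] lower [167.1667 468.7807 166.2217]
[0.629, 0.0464] outer L R top [138.5035 501.1826 174.6099] lower [167.2615 469.2294 158.5928]
bush -0.002 [145.7908 440.7473 252.1999]
bush 0 [145.5961 439.5863 273.2187]
```

Emit:
step_arm(
  deltas="-1 -0.02 0.06 0 0; -1 0 0 -0.16 0; -1 0 0 -0.16 0; -1 0 0 -0.16 0; -1 0 0 -0.16 0; -1 0 0 0 0; -1 0 0 0 0; -1 0 0 0 0",
)

```text
time_s: 7.02
ee_pos: [0.6309, 0.0458, 0.0988]
orientation: [-0.016, 1.0, -0.0, 0.0]
force: [0.6, 0.2, -0.4]
gripper_width: 0.025
grip_force: 59.0
```

No contact force, so slim is inside the bore mouth. Releasing it now.

Emit:
step_arm(
  deltas="-0.2 0 0 0 0; -0.2 0 0 0 0; 0 0 0 0 0; 0 0 0 0 0; 0 0 0 0 0; 0 0 0 0 0; 0 0 0 0 0; 0 0 0 0 0",
)

```text
time_s: 7.68
ee_pos: [0.6309, 0.0458, 0.0988]
orientation: [-0.016, 1.0, 0.0, 0.0]
force: [0.3, -0.7, -0.2]
gripper_width: 0.0425
grip_force: 0.0
```

Emit:
step_arm(
  deltas="0 0 0 1 0; 0 0 0 1 0; 0 0 0 1 0; 0 0 0 1 0; 0 0 0.6 0.2 0; 0 0 1 0 0; 0 0 1 0 0; 0 0 1 0 0",
)

```text
time_s: 8.35
ee_pos: [0.631, 0.1365, 0.2043]
orientation: [-0.016, 1.0, 0.0, 0.0]
force: [0.2, 0.7, -0.0]
gripper_width: 0.0427
grip_force: 0.0
```

Run:
```python
from h import *
s=st(); snap("wrist","w4"); im=cv2.imread("pics/w4_raw.png"); u,v=proj("wrist",[.6302,.0454,.087])[0].astype(int); print(u,v)
s2=arm.grab_frame("scene")[:,:,::-1]; uu,vv=proj("scene",[.6302,.0454,.087])[0].astype(int)
a=cv2.resize(im[max(v-45,0):v+45,max(u-40,0):u+40],(400,450)); b=cv2.resize(s2[vv-35:vv+35,uu-35:uu+35],(400,450))
cv2.imwrite("pics/c6.png",np.hstack([a,b]))
```

```text
t 8.35 tcp [0.631  0.1365 0.2043] yaw_y 91.8 tilt [ 0.0008  0.0004 -1.    ] F [ 0.2  0.7 -0. ] w 0.0427 gf 0.0
140 201
```

View pics/c6.png

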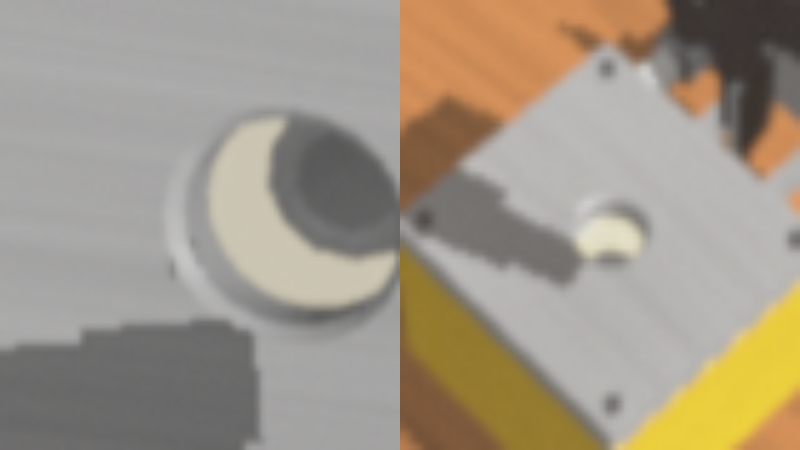

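Slim fell through: the wrist crop shows its ring standing on the drawer floor under the bore. Next is thick.

Emit:
step_arm(
  deltas="0.5 -0.14 1 0 0; 0.5 0 1 0 0; 0.5 0 1 0 0; 0.5 0 1 0 0; 0.5 0 1 0 0; 0.5 0 0.46 0 0; 0.5 0 0 0 0; 0.5 0 0 0 0",
)

```text
time_s: 9.12
ee_pos: [0.6274, 0.2713, 0.2035]
orientation: [-0.016, 1.0, -0.001, -0.0]
force: [0.1, -2.3, 0.4]
gripper_width: 0.064
grip_force: 0.0
```

Run:
```python
from h import *
s=st(); im=arm.grab_frame("wrist"); b=proj("wrist",[.6275,.273,.045])[0]; print(b)
# grey low-saturation blob (top ring) near prediction
h=cv2.cvtColor(im,cv2.COLOR_RGB2HSV); x,y=b.astype(int)
roi=h[y-50:y+50,x-50:x+50]; m=((roi[...,1]<40)&(roi[...,2]>120)).astype(np.uint8)
n,l,st_,c=cv2.connectedComponentsWithStats(m); 
for i in range(1,n):
    if st_[i,4]>60: print(st_[i]+[x-50,y-50,0,0,0],c[i]+[x-50,y-50])
```

```text
t 9.12 tcp [0.6274 0.2713 0.2035] yaw_y 91.9 tilt [-0.0002 -0.0019 -1.    ] F [ 0.1 -2.3  0.4] w 0.064 gf 0.0
[288.4687 192.2425]
[ 263  167   42   47 1147] [284.2903 191.68  ]
```

Emit:
step_arm(
  deltas="0.5 0 -0.04 -1 0; 0.5 0 0 -1 0; 0.5 0 0 -1 0; 0.5 0 0 -1 0; 0.5 0 0 -1 0; 0.5 0 0 -1 0; 0.5 0 0 -1 0; 0.5 0 0 -0.56 0",
)

```text
time_s: 9.83
ee_pos: [0.6264, 0.2665, 0.0118]
orientation: [-0.014, 1.0, -0.002, -0.002]
force: [0.0, -1.0, -0.3]
gripper_width: 0.0639
grip_force: 0.0
```

Emit:
step_arm(
  deltas="0.5 0 0 0 0; 0.5 0 0 0 0; 0.5 0 0 0 0; -1 0 0 0 0; -1 0 0 0 0; -1 0 0 0 0; -1 0 0 0 0; -1 0 0 0 0",
)

```text
time_s: 10.5
ee_pos: [0.6288, 0.2717, 0.0168]
orientation: [-0.016, 1.0, 0.001, 0.002]
force: [-0.8, -0.9, 5.6]
gripper_width: 0.0327
grip_force: 60.4
```

Emit:
step_arm(
  deltas="-1 0 0 0 0; -1 0 0 0 0; -1 0 0 0 0; -1 0 0 0 0; -1 0 0 1 0; -1 0 0 1 0; -1 0 0 1 0; -1 0 0 1 0",
)

```text
time_s: 11.17
ee_pos: [0.6265, 0.2712, 0.1149]
orientation: [-0.016, 1.0, -0.0, -0.001]
force: [-0.2, -0.5, -1.7]
gripper_width: 0.0328
grip_force: 59.7
```

Emit:
step_arm(
  deltas="-1 -0.275 -0.93 1 0; -1 -0.275 -0.93 1 0; -1 -0.275 -0.93 1 0; -1 -0.275 -0.93 0.5 0; -1 -0.275 -0.93 0 0; -1 -0.275 -0.93 0 0; -1 -0.275 -0.93 0 0; -1 -0.275 -0.93 0 0",
)

```text
time_s: 11.83
ee_pos: [0.5712, 0.0844, 0.2018]
orientation: [-0.016, 1.0, 0.0, -0.001]
force: [0.6, -0.9, -1.1]
gripper_width: 0.0324
grip_force: 59.8
```

Emit:
step_arm(
  deltas="-1 -0.275 -0.93 0 0; -1 -0.275 -0.93 0 0; -1 -0.275 -0.93 0 0; -1 -0.275 -0.93 0 0; -1 -0.275 -0.93 0 0; -1 -0.275 -0.93 0 0; -1 -0.275 -0.93 0 0; -1 -0.275 -0.93 0 0",
)

```text
time_s: 12.5
ee_pos: [0.5163, -0.1015, 0.2018]
orientation: [-0.016, 1.0, 0.0, -0.001]
force: [0.3, -0.8, -1.6]
gripper_width: 0.0326
grip_force: 59.8
```

Emit:
step_arm(
  deltas="-1 -0.275 -0.93 0 0; -1 -0.275 -0.93 0 0; -1 -0.275 -0.93 0 0; -1 -0.275 -0.93 0 0; -1 -0.275 -0.93 0 0; -1 -0.275 -0.93 0 0; -1 -0.275 -0.93 0 0; -1 -0.275 -0.93 0 0",
)

```text
time_s: 13.17
ee_pos: [0.4615, -0.2872, 0.2018]
orientation: [-0.016, 1.0, 0.0, -0.0]
force: [0.8, -0.3, -1.3]
gripper_width: 0.0324
grip_force: 59.8
```

Emit:
step_arm(
  deltas="-1 0 0 -1 0; -1 0 0 -1 0; -1 0 0 -1 0; -1 0 0 -1 0; -1 0 0 -1 0; -1 0 0 0 0; -1 0 0 0 0; -1 0 0 0 0",
)

```text
time_s: 13.83
ee_pos: [0.4631, -0.2872, 0.0785]
orientation: [-0.016, 1.0, -0.001, 0.001]
force: [0.3, 0.0, -1.2]
gripper_width: 0.0326
grip_force: 59.9
```

Run:
```python
from h import *
s=st()
```

```text
t 13.83 tcp [ 0.4631 -0.2872  0.0785] yaw_y 91.9 tilt [ 0.0016 -0.001  -1.    ] F [ 0.3  0.  -1.2] w 0.0326 gf 59.9
```

Emit:
step_arm(
  deltas="-1 0 0 -0.7 0; -1 0 0 -0.7 0; -1 0 0 -0.6 0; -1 0 0 -0.2 0; -1 0 0 0 0; -1 0 0 0 0; -1 0 0 0 0; -1 0 0 0 0",
)

```text
time_s: 14.5
ee_pos: [0.4635, -0.2874, 0.0238]
orientation: [-0.016, 1.0, -0.001, 0.001]
force: [0.4, -0.4, -1.6]
gripper_width: 0.0327
grip_force: 59.9
```

Emit:
step_arm(
  deltas="-1 0 0 -0.04 0; -1 0 0 0 0; -1 0 0 0 0; -1 0 0 0 0; -1 0 0 0 0; -1 0 0 0 0; -1 0 0 0 0; -1 0 0 0 0",
)

```text
time_s: 15.17
ee_pos: [0.4623, -0.2867, 0.0212]
orientation: [-0.016, 1.0, 0.0, -0.0]
force: [1.0, 0.1, -1.4]
gripper_width: 0.0328
grip_force: 59.9
```

Emit:
step_arm(
  deltas="-1 0 0 -0.04 0; -1 0 0 0 0; -1 0 0 0 0; -1 0 0 -0.04 0; -1 0 0 0 0; -1 0 0 0 0; -1 0 0 0 0; -1 0 0 0 0",
)

```text
time_s: 15.83
ee_pos: [0.4625, -0.2868, 0.0207]
orientation: [-0.016, 1.0, 0.0, 0.0]
force: [-3.0, 1.8, 9.1]
gripper_width: 0.0324
grip_force: 61.3
```

Emit:
step_arm(
  deltas="-1 0 0 0.04 0; -1 0 0 0 0; -0.1 0 0 0 0; -0.1 0 0 0 0; 0.2 0 0 0 0; 0.2 0 0 0 0; 0.2 0 0 0 0; 0.2 0 0 0 0",
)

```text
time_s: 16.5
ee_pos: [0.4624, -0.2866, 0.0202]
orientation: [-0.016, 1.0, 0.0, -0.0]
force: [0.7, 0.4, -0.2]
gripper_width: 0.0515
grip_force: 0.0
```

Emit:
step_arm(
  deltas="0.2 0 0 0 0; 0.2 0 0 0.3 0; 0.2 0 0 1 0; 0.2 0 0 1 0; 0.2 0 0 1 0; 0.2 0 0 1 0; 0.2 0 0 1 0; 0.2 0 0 1 0",
)

```text
time_s: 17.17
ee_pos: [0.4622, -0.2867, 0.1798]
orientation: [-0.016, 1.0, -0.0, 0.0]
force: [1.1, -0.3, 0.2]
gripper_width: 0.0516
grip_force: 0.0
```

Run:
```python
from h import *
s=st(); print(s["q"])
im=arm.grab_frame("wrist"); cv2.imwrite("pics/w7_raw.png",im[:,:,::-1]); c=arm.camera_info("wrist")
g=cv2.cvtColor(im,cv2.COLOR_RGB2GRAY)
a=np.linspace(0,2*np.pi,100); 
o=proj("wrist",np.c_[.4618+.0175*np.cos(a),-.2868+.0175*np.sin(a),0*a+.049]); print("pred top ring",o.min(0),o.max(0))
x0,y0=(o.min(0)-35).astype(int); x1,y1=(o.max(0)+25).astype(int)
print(x0,y0); cv2.imwrite("pics/w7g.png",g)
for r in g[y0:y1:4,x0:x1:4]: print(" ".join("%3d"%v for v in r))
```

```text
t 17.17 tcp [ 0.4622 -0.2867  0.1798] yaw_y 91.8 tilt [ 0.0007 -0.0003 -1.    ] F [ 1.1 -0.3  0.2] w 0.0516 gf 0.0
[ 0.2013  0.3461  0.4239  1.6253 -0.1503  1.2018  2.2599]
pred top ring [264.5102 170.8506] [310.6388 215.6541]
229 135
136 136 137 136 137 137 137 136 137 137 137 136 137 137 136 137 137 136 137 136 137 136 137 137 138 138 135
137 136 137 137 136 136 136 136 137 137 137 137 137 137 137 137 137 137 137 137 136 137 137 137 137 137 137
136 136 137 137 136 137 136 137 137 136 137 137 137 137 137 137 137 137 136 137 138 136 137 137 137 137 137
137 137 137 137 137 137 136 136 137 137 136 136 136 137 137 137 136 136 137 136 136 137 137 137 137 137 137
136 136 137 137 137 137 137 137 137 137 137 137 136 137 136 137 136 136 137 137 137 137 137 136 137 137 138
136 136 135 136 136 137 137 137 136 137 137 137 137 136 138 136 136 136 136 136 136 137 136 137 136 136 138
136 136 136 136 135 136 136 136 136 135 137 137 136 136 137 137 137 137 137 136 137 135 136 135 136 136 137
135 136 136 135 135 136 136 136 136 135 136 135 136 136 136 136 135 136 137 136 136 136 136 136 136 135 136
1
[... 1350 characters left out ...]
 175 172 176 175 155 134 134 134 135 135 134 134 135
134 135 134 134 134 134 134 135 134 134 136 164 173 173 171 176 175 151 134 134 134 134 134 135 133 134 134
134 134 134 134 134 135 134 134 134 134 134 135 139 152 157 146 134 134 134 134 134 134 134 134 135 135 135
134 134 134 134 133 135 134 134 134 134 134 134 134 134 134 135 135 134 134 134 134 135 134 135 134 135 135
134 134 135 133 134 134 134 134 134 134 134 134 134 135 134 134 134 134 134 135 134 135 135 134 134 134 134
133 135 135 134 134 135 134 134 135 133 135 134 135 134 134 134 134 135 134 134 134 133 135 134 134 135 135
130 134 135 134 135 134 134 134 134 133 135 134 134 134 134 135 134 134 134 135 134 134 134 135 134 134 135
```

Thick stands upright in the tray, with its top ring and mouth visible. Next I hover by the drawer to measure the face and pointer with the wrist camera.

Emit:
step_arm(
  deltas="0.1 0.145 0.94 0 0; 0.1 0.145 0.94 0 0; 0.1 0.145 0.94 0 0; 0.1 0.145 0.94 0 0; 0.1 0.145 0.94 0 0; 0.1 0.145 0.94 0 0; 0.1 0.145 0.94 0 0; 0.1 0.145 0.94 0 0",
)

```text
time_s: 17.88
ee_pos: [0.4914, -0.0977, 0.1783]
orientation: [-0.016, 1.0, -0.0, 0.0]
force: [1.3, 0.6, 0.3]
gripper_width: 0.0471
grip_force: 0.0
```

Emit:
step_arm(
  deltas="0 0.145 0.94 0 0; 0 0.145 0.94 0 0; 0 0.145 0.94 0 0; 0 0.145 0.94 0 0; 0 0.145 0.94 0 0; 0 0.145 0.94 0 0; 0 0.145 0.94 0 0; 0 0.145 0.94 0 0",
)

```text
time_s: 18.55
ee_pos: [0.5204, 0.0903, 0.1783]
orientation: [-0.016, 1.0, 0.0, 0.0]
force: [-0.6, -0.6, 0.7]
gripper_width: 0.0428
grip_force: 0.0
```

Emit:
step_arm(
  deltas="0 0 0 -0.8 0; 0 0 0 0 0; 0 0 0 0 0; 0 0 0 0 0; 0 0 0 0 0; 0 0 0 0 0; 0 0 0 0 0; 0 0 0 0 0",
)

```text
time_s: 19.22
ee_pos: [0.5206, 0.0889, 0.1583]
orientation: [-0.016, 1.0, 0.0, 0.0]
force: [-0.4, 0.2, 0.0]
gripper_width: 0.0425
grip_force: 0.0
```

Run:
```python
from h import *
s=st(); im=arm.grab_frame("wrist"); cv2.imwrite("pics/w8_raw.png",im[:,:,::-1]); c=arm.camera_info("wrist")
np.savez("pics/w8.npz",im=im,K=c["intrinsics"],r=c["rvec"],t=c["tvec"])
yaw=-.112; g=np.array([np.cos(yaw),np.sin(yaw)]); n=np.array([-g[1],g[0]]); B=np.array([.6302,.0454])
G=lambda gx,gy,z:np.r_[B+gx*g+gy*n,z]
for nm,P in dict(tip=G(-.1245,-.060,.062),face=G(-.067,-.057,.062),plateL=G(-.065,-.07,.087),plateR=G(-.065,.07,.087),pullc=G(-.129,0,.086),pullL=G(-.129,-.032,.086),pullR=G(-.129,.032,.086)).items(): print(nm,proj("wrist",P)[0])
h=cv2.cvtColor(im,cv2.COLOR_RGB2GRAY); u,v=proj("wrist",G(-.1245,-.060,.062))[0].astype(int)
x0,y0=u-36,v-26; print("tip patch",x0,y0)
for r in h[y0:y0+52:2,x0:x0+60:2]: print(" ".join("%3d"%q for q in r))
u,v=proj("wrist",G(-.067,-.057,.062))[0].astype(int); x0,y0=u-20,v-30; print("face patch",x0,y0)
for i,r in enumerate(h[y0:y0+60:2,x0:x0+80:4]): print(y0+2*i," ".join("%3d"%q for q in r))
```

```text
t 19.22 tcp [0.5206 0.0889 0.1583] yaw_y 91.8 tilt [ 0.0008  0.0002 -1.    ] F [-0.4  0.2  0. ] w 0.0425 gf 0.0
tip [145.6326 179.6466]
face [146.7297 262.0339]
plateL [111.4822 278.7626]
plateR [333.4871 307.1441]
pullc [234.8253 194.7251]
pullL [179.8923 187.0985]
pullR [289.1015 202.2605]
tip patch 109 153
 84  85  83  85  85  82  82  87  88  85  88  94 103 113 126 151 171 188 138 104  70  68  79 103 135 138 138 138 138 138
 84  84  84  84  84  82  85  90  88  89  89  88  89  88  87  85  85  88  80  82  81  82  82  88 133 137 138 137 138 139
 85  84  84  85  84  78  88  92  91  90  91  91  90  90  90  90  90  89  90  94  93  83  82  90 133 136 137 137 137 136
 86  84  85  85  85  77  86  91  90  90  92  91  92  92  92  91  92  92  92  96  92  82  83  92 134 138 137 137 136 137
 90  86  87  87  87  79  86  88  88  89  88  91  92  93  93  93  92  92  92  98  93  81  81  93 136 138 139 138 138 139
 91  91  90  90  90  79  85  69  62  67  90 107 108 107 105 111  94  93  92  98  92  82  82  96 138 139 140 139 140 140
 90  90  90  90  90  80  77  78  94 107 111 112 113 123 136 144 104  
[... 4169 characters left out ...]
 173 172 178 168 154 127  87
276  94  94  94  93  96 111 114 114 113 114 118 136 123 126 132 179 178 168  67  30
278  97  95  94  96 105 116 116 115 115 114 115 113 113 114 116 120 124  84  29  30
280 104 103 101 134 125 119 118 113 116 116 116 115 116 114 113 114 110  32  32  30
282 105 113 112 165 163 157 147 137 125 120 118 117 116 115 116 116  88  31  32  29
284 140 163 162 167 165 166 166 165 162 154 144 134 123 121 118 118  53  33  30  44
286 170 168 169 168 168 167 167 166 166 166 166 165 162 154 145 131  35  32  34  82
288 150 132 168 169 170 169 169 169 168 167 166 166 166 166 166 158  30  29  30 107
290  92  82 145 167 167 168 168 169 171 170 170 169 169 167 166 119  33  30  30 113
```

```bash
cat > rect.py <<'E'
from h import *
yaw=-.112; g=np.array([np.cos(yaw),np.sin(yaw)]); n=np.array([-g[1],g[0]]); B=np.array([.6302,.0454])
def rect(im,K,r,t,gxs,gys,z):
    P=np.array([[*(B+a*g+b*n),z] for a in gxs for b in gys])
    q=cv2.projectPoints(P.reshape(-1,1,3),np.float64(r),np.float64(t),np.float64(K),None)[0].reshape(len(gxs),len(gys),2).astype(np.float32)
    return cv2.remap(im,q[...,0],q[...,1],cv2.INTER_LINEAR)
def show(gr,gxs,gys):
    print("gy from",gys[0]*1e3,"step",(gys[1]-gys[0])*1e3)
    for a,r in zip(gxs,gr): print("%6.1f"%(a*1e3)," ".join("%2d"%(v//4) for v in r))
E
python3 - <<'E'
from rect import *
d=np.load("pics/w8.npz"); im=cv2.cvtColor(d["im"],cv2.COLOR_RGB2GRAY)
gx=np.arange(-.142,-.056,.0015); gy=np.arange(-.096,-.040,.002)
show(rect(im,d["K"],d["r"],d["t"],gx,gy,.062),gx,gy)
E
```

```text
gy from -96.0 step 2.0000000000000018
-142.0 33 34 33 34 34 33 21 21 21 21 21 20 33 48 48 49 49 50 33 16 20 30 34 34 34 34 34 34
-140.5 34 34 34 34 33 33 21 21 21 21 20 19 22 27 25 26 26 26 20 20 20 29 34 34 34 34 34 34
-139.0 33 33 33 33 33 33 21 21 21 21 20 22 22 22 22 22 22 22 23 21 20 30 34 34 34 34 34 34
-137.5 33 33 33 33 27 24 20 21 21 21 21 22 22 23 22 22 23 23 23 21 20 30 34 34 35 35 35 35
-136.0 33 33 32 31 20 20 21 21 21 21 21 22 22 22 22 23 23 23 23 22 20 31 34 34 34 34 34 34
-134.5 35 34 34 22 21 21 21 21 21 21 21 21 20 23 26 26 28 23 23 22 20 30 33 33 33 33 34 34
-133.0 36 36 36 23 22 23 23 22 22 22 20 15 21 27 28 34 33 22 23 22 20 29 34 34 33 34 34 34
-131.5 36 36 35 22 22 22 22 22 22 22 19 25 28 30 35 37 32 22 23 22 20 22 32 30 24 33 29 26
-130.0 35 35 35 24 22 22 22 22 23 24 26 28 30 36 36 33 23 22 23 22 19 19 23 23 24 25 24 24
-128.5 32 31 28 23 23 23 23 23 26 28 28 29 31 32 31 26 26 26 27 22 15 23 24 24 24 24 24 24
-127.0 23 23 23 23 23 23 23 32 32 33 32 32 32 32 33 32 33 32 35 25 22 24 24 24 24 23 23 23
-125.5 23 23 23 24 24 23 24 39 39 40 39 40 39 40 39 40 40 40 
[... 3515 characters left out ...]
 20 21 21 21 21 27 29 28 27 30 31 32 32 39 36 35 35 35 35 35 35
 -65.5 21 21 21 21 21 21 21 21 22 22 22 22 28 29 27 26 27 31 32 35 39 35 35 35 35 35 35 35
 -64.0 22 22 22 22 22 22 23 23 23 23 23 23 28 28 26 26 26 27 31 35 36 35 35 35 35 35 35 35
 -62.5 23 23 23 23 23 23 23 23 23 22 22 22 27 26 26 26 26 25 29 29 40 40 40 39 40 39 39 40
 -61.0 23 23 23 23 22 23 22 22 22 23 22 22 26 26 26 26 26 25 35 35 47 42 44 49 48 44 40 49
 -59.5 23 23 23 23 22 22 22 22 22 22 22 22 25 26 26 25 26 25 27 29 34 32 39 41 38 32 32 45
 -58.0 22 22 22 22 21 21 21 21 21 21 21 23 23 23 23 23 23 23 23 23 27 28 29 28 28 28 28 29
 -56.5 21 21 21 21 21 21 21 21 21 21 22 23 23 23 23 23 23 23 23 25 28 28 28 28 28 28 28 28
```

Run:
```python
from rect import *
d=np.load("pics/w8.npz"); im=cv2.cvtColor(d["im"],cv2.COLOR_RGB2GRAY)
R=cv2.Rodrigues(d["r"])[0]; o=-R.T@d["t"].ravel(); print("cam g",(o[:2]-B)@g,(o[:2]-B)@n,o[2])
gx=np.arange(-.146,-.110,.001); gy=np.arange(-.040,.042,.004); show(rect(im,d["K"],d["r"],d["t"],gx,gy,.086),gx,gy)
gx=np.arange(-.075,-.055,.001); gy=np.arange(-.076,.03,.005); show(rect(im,d["K"],d["r"],d["t"],gx,gy,.087),gx,gy)
```

```text
cam g -0.1845060061508434 0.020549016822630706 0.2984854665857049
gy from -40.0 step 3.9999999999999964
-146.0 34 34 34 34 34 34 35 35 35 35 35 34 34 34 34 34 34 34 35 37 37
-145.0 34 34 34 34 35 35 35 35 34 34 34 34 34 34 34 35 35 36 37 37 37
-144.0 34 34 34 35 35 35 35 34 34 34 34 34 34 34 35 36 37 37 37 37 37
-143.0 34 35 35 35 34 34 34 34 34 34 34 34 34 35 36 37 37 37 37 37 37
-142.0 35 34 34 34 34 33 34 34 34 34 35 35 36 36 37 37 37 37 37 37 36
-141.0 34 34 34 33 33 31 31 32 31 32 32 33 34 35 35 35 35 34 37 36 36
-140.0 33 34 34 34 33 28 28 28 29 29 29 29 30 30 30 30 30 30 36 37 37
-139.0 34 34 34 34 30 28 28 28 28 28 29 29 29 29 29 29 29 29 37 37 37
-138.0 31 34 35 34 28 28 28 28 28 28 29 29 29 29 29 29 29 29 37 37 36
-137.0 25 27 33 29 28 28 29 29 29 29 29 29 29 29 29 29 29 29 37 36 35
-136.0 24 24 25 25 29 29 29 29 29 29 29 29 29 30 30 30 30 30 36 35 35
-135.0 24 24 24 25 29 29 29 29 29 29 29 29 29 29 29 29 30 29 36 35 34
-134.0 24 24 24 30 31 31 30 31 31 31 31 30 30 30 30 30 30 30 36 34 34
-133.0 24 23 23 38 38 38 38 38 38 38 38 38 38 38 38 38 37 37 38 34 33
-132.0 23 23 23 
[... 2320 characters left out ...]
1 41 41 41  7  8 28 22  7  6 41 41 41 41 41
 -64.0 22 22 26 26 35 41 41 41 41 41 41  8 10 28 19  6  6 41 41 41 41 41
 -63.0 22 22 26 31 41 41 41 41 41 42 42  8 12 28 16  7  6 41 41 41 41 41
 -62.0 23 22 28 40 42 42 42 42 42 42 42  8 16 28 13  6  6 42 42 42 42 42
 -61.0 22 22 28 42 42 42 42 42 42 42 42  7 21 28  9  6  6 42 42 42 42 42
 -60.0 22 21 33 38 40 41 41 41 41 41 41  8 25 28  7  6  6 41 42 41 41 41
 -59.0 21 21 41 28 33 41 41 41 41 41 37  7 27 26  7  6  6 41 41 41 41 41
 -58.0 21 22 41 23 24 41 40 40 40 40 30  7 28 25  6  6  6 40 40 40 40 41
 -57.0 22 22 40 23 21 40 40 40 40 40 23  7 27 25  7  6  7 40 40 40 40 40
 -56.0 23 22 41 23 21 41 41 41 41 41 16  7 26 25  7  6  6 40 40 40 40 40
```

The rectified wrist picture puts the bar centre at gauge x −128.1 mm and the blade centre at −124.7 mm. That makes the drawer travel to the mark about 58.6 mm. Next I turn the gripper along the gauge's x axis and go above the pull.

Emit:
step_arm(
  deltas="0 -0.1 -0.17 0 -0.156; 0 -0.1 -0.17 0 -0.156; 0 -0.1 -0.17 0 -0.156; 0 -0.1 -0.17 0 -0.156; 0 -0.1 -0.17 0 -0.156; 0 -0.1 -0.16 0 -0.156; 0 -0.1 -0.16 0 -0.156; 0 0 0 0 -0.156",
)

```text
time_s: 19.93
ee_pos: [0.5024, 0.0589, 0.1579]
orientation: [0.46, 0.888, -0.0, -0.0]
force: [-0.7, -0.0, 1.2]
gripper_width: 0.0425
grip_force: 0.0
```

Emit:
step_arm(
  deltas="0 0 0 0 -0.156; 0 0 0 0 -0.156; 0 0 0 0 -0.156; 0 0 0 0 -0.156; 0 0 0 0 -0.156; 0 0 0 0 -0.156; 0 0 0 0 0; 0 0 0 0 0",
)

```text
time_s: 20.6
ee_pos: [0.5029, 0.0602, 0.1579]
orientation: [0.745, 0.667, 0.0, 0.0]
force: [-0.6, -0.7, 0.1]
gripper_width: 0.0427
grip_force: 0.0
```

Emit:
step_arm(
  deltas="0 0 0 0 0; 0 0 0 0 0; 0 0 0 0 0; 0 0 0 0 0; 0 0 0 0 0; 0 0 0 0 0; 0 0 0 0 0; 0 0 0 0 0",
)

```text
time_s: 21.27
ee_pos: [0.5028, 0.06, 0.1578]
orientation: [0.746, 0.666, -0.0, 0.0]
force: [-0.4, 0.1, -0.8]
gripper_width: 0.0427
grip_force: 0.0
```

Run:
```python
from rect import *
s=st(); print(s["q"]); print("to bar (g,n):",(np.r_[.5029,.0597]-s["ee_pos"][:2])@np.c_[g,n])
im=arm.grab_frame("wrist"); c=arm.camera_info("wrist"); im=cv2.cvtColor(im,cv2.COLOR_RGB2GRAY)
gx=np.arange(-.140,-.116,.001); gy=np.arange(-.044,.046,.004)
show(rect(im,c["intrinsics"],c["rvec"],c["tvec"],gx,gy,.086),gx,gy)
```

```text
t 21.27 tcp [0.5028 0.06   0.1578] yaw_y -6.4 tilt [ 0. -0. -1.] F [-0.4  0.1 -0.8] w 0.0427 gf 0.0
[-0.5743  0.2992  0.5257  1.7592 -0.1645  1.127  -0.1092]
to bar (g,n): [ 0.0001 -0.0003]
gy from -44.0 step 4.0000000000000036
-140.0 47 45 33 32 33 33 33 33 33 33 33 33 33 34 34 34 33 33 32 32 31 31 31
-139.0 47 45 32 33 33 33 33 33 33 33 33 34 34 33 33 33 32 32 31 31 31 31 32
-138.0 48 45 32 32 32 33 33 33 34 34 34 34 33 33 32 32 31 31 31 32 32 32 32
-137.0 47 45 32 32 33 33 33 33 33 34 33 33 32 32 31 31 32 32 32 32 32 32 32
-136.0 47 45 33 33 33 33 33 33 33 33 32 32 32 31 32 32 32 33 32 32 32 32 32
-135.0 47 45 33 33 33 33 33 33 32 32 32 32 32 32 33 33 33 33 32 32 32 32 32
-134.0 48 46 33 33 33 33 32 32 32 32 32 32 33 33 33 32 32 32 32 32 32 33 33
-133.0 41 39 31 33 33 32 32 32 32 32 32 32 32 32 32 32 32 32 32 33 33 33 32
-132.0 24 25 22 32 36 37 36 36 36 36 36 36 36 36 36 36 35 36 35 37 34 32 32
-131.0 20 23 19 31 37 38 39 39 39 39 39 39 39 39 39 40 39 39 40 43 37 32 31
-130.0 21 23 19 31 37 38 38 38 38 39 39 39 39 39 39 39 39 39 40 43 38 32 32
-129.0 21 24 19 31 37 38 38 38 38 38
[... 327 characters left out ...]
9 39 42 37 35 35
-124.0 28 23 19 32 37 38 38 38 38 38 38 38 38 38 39 39 39 39 39 42 37 35 35
-123.0 22 24 19 31 37 38 38 38 38 38 38 39 39 39 39 39 39 39 39 41 36 35 35
-122.0 21 22 19 31 34 35 35 35 35 35 35 35 35 35 35 35 36 36 36 39 32 35 35
-121.0 18 14 15 25 31 29 28 29 26 26 29 27 31 31 31 32 32 30 28 32 34 35 35
-120.0 14 13 11 21 23 27 22 27 23 22 26 22 27 31 34 34 34 30 23 33 35 35 34
-119.0 20 19 18 22 22 22 23 23 24 22 22 22 22 23 35 34 34 30 28 36 34 34 33
-118.0 30 27 22 22 22 22 23 23 24 22 22 21 22 21 34 34 35 34 37 36 33 33 33
-117.0 31 28 22 22 22 22 22 23 23 23 22 21 21 21 35 34 34 36 38 36 33 32 32
-116.0 31 28 22 22 22 22 22 23 27 29 21 21 21 21 34 33 33 36 38 36 32 32 32
```

Emit:
step_arm(
  deltas="0 0.02 0 -0.8 0; 0 0 0 -0.8 0; 0 0 0 -0.8 0; 0 0 0 -0.8 0; 0 0 0 -0.8 0; 0 0 0 -0.11 0; 0 0 0 0 0; 0 0 0 0 0",
)

```text
time_s: 21.98
ee_pos: [0.504, 0.06, 0.0558]
orientation: [0.746, 0.666, 0.0, 0.0]
force: [-0.1, -0.4, 0.5]
gripper_width: 0.0429
grip_force: 0.0
```

Emit:
step_arm(
  deltas="0 0 0 0 0; 0 0 0 0 0; -1 0 0 0 0; -1 0 0 0 0; -1 0 0 0 0; -1 0 0 0 0; -1 0 0 0 0; -1 0 0 0 0",
)

```text
time_s: 22.65
ee_pos: [0.5042, 0.0601, 0.0557]
orientation: [0.746, 0.666, 0.001, 0.0]
force: [0.4, -0.0, 4.9]
gripper_width: 0.0111
grip_force: 59.3
```

Emit:
step_arm(
  deltas="-1 0 0 0 0; -1 0 0 0 0; -1 0 0 0 0; -1 0 0 0 0; -1 0 0 0 0; -1 0 0 0 0; -1 0 0 0 0; -1 0 0 0 0",
)

```text
time_s: 23.32
ee_pos: [0.5042, 0.0601, 0.0557]
orientation: [0.746, 0.666, 0.001, 0.0]
force: [1.0, -1.0, 4.9]
gripper_width: 0.0114
grip_force: 59.5
```

Run:
```python
from rect import *
s=st(); print((s["ee_pos"][:2]-B)@np.c_[g,n])
```

```text
t 23.32 tcp [0.5042 0.0601 0.0557] yaw_y -6.4 tilt [ 0.0018  0.0003 -1.    ] F [ 1.  -1.   4.9] w 0.0114 gf 59.5
[-0.1268  0.0005]
```

Emit:
step_arm(
  deltas="-1 -0.29 0.033 0 0; -1 -0.29 0.033 0 0; -1 -0.29 0.033 0 0; -1 -0.29 0.033 0 0; -1 -0.29 0.033 0 0; -1 -0.29 0.033 0 0; -1 -0.29 0.033 0 0; -1 -0.29 0.033 0 0",
)

```text
time_s: 23.98
ee_pos: [0.4461, 0.0668, 0.0557]
orientation: [0.746, 0.666, 0.001, 0.001]
force: [5.6, -0.4, 4.8]
gripper_width: 0.011
grip_force: 60.0
```

Emit:
step_arm(
  deltas="-1 0 0 0 0; -1 0 0 0 0; -1 0 0 0 0; -1 0 0 0 0; -1 0 0 0 0; -1 0 0 0 0; -1 0 0 0 0; -1 0 0 0 0",
)

```text
time_s: 24.65
ee_pos: [0.4461, 0.0668, 0.0557]
orientation: [0.746, 0.666, 0.001, 0.001]
force: [5.2, -0.8, 6.1]
gripper_width: 0.0107
grip_force: 60.1
```

Run:
```python
from rect import *
s=st(); print((s["ee_pos"][:2]-B)@np.c_[g,n]*1e3, "travel",((np.r_[.5042,.0601]-s["ee_pos"][:2])@g)*1e3)
im=arm.grab_frame("top"); c=arm.camera_info("top"); im=cv2.cvtColor(im,cv2.COLOR_RGB2GRAY)
for z in(.062,):
    gx=np.arange(-.138,-.110,.0015); gy=np.arange(-.09,-.0,.004); show(rect(im,c["intrinsics"],c["rvec"],c["tvec"],gx,gy,z),gx,gy)
w=arm.grab_frame("wrist"); cw=arm.camera_info("wrist"); np.savez("pics/w9.npz",im=w,K=cw["intrinsics"],r=cw["rvec"],t=cw["tvec"]); w=cv2.cvtColor(w,cv2.COLOR_RGB2GRAY)
print("tip in wrist",proj("wrist",[*(B-.124*g-.06*n),.062]))
gx=np.arange(-.138,-.110,.0015); gy=np.arange(-.080,.0,.003); show(rect(w,cw["intrinsics"],cw["rvec"],cw["tvec"],gx,gy,.062),gx,gy)
```

```text
t 24.65 tcp [0.4461 0.0668 0.0557] yaw_y -6.4 tilt [ 0.0027  0.0003 -1.    ] F [ 5.2 -0.8  6.1] w 0.0107 gf 60.1
[-185.3104    0.6936] travel 58.45693208034631
gy from -90.0 step 4.0000000000000036
-138.0 24 28 27 26 23 35 43 43 43 43 43 34 27 22 28 38 47 45 41 33 28 28 29
-136.5 22 23 23 23 23 35 43 43 43 43 43 34 26 22 28 38 47 46 45 36 28 28 29
-135.0 22 22 22 22 23 35 43 43 43 43 43 34 26 22 28 37 47 46 45 39 28 28 29
-133.5 22 22 22 23 24 36 43 43 43 43 43 35 28 22 28 36 46 46 45 42 33 28 29
-132.0 21 22 24 25 25 35 40 43 43 43 43 36 29 22 28 36 46 45 45 43 37 28 29
-130.5 21 22 25 26 24 30 35 42 42 41 41 38 34 22 28 36 46 45 45 44 38 28 29
-129.0 21 22 26 26 24 27 31 37 38 38 38 39 39 23 28 36 45 45 45 44 39 28 29
-127.5 21 22 27 28 26 28 30 32 34 36 38 39 36 23 27 35 45 45 45 44 39 28 29
-126.0 22 22 28 30 28 30 30 31 33 38 41 40 34 23 27 35 45 45 44 44 39 29 28
-124.5 22 24 29 31 30 31 32 31 33 39 41 39 37 24 27 35 45 44 44 44 39 29 28
-123.0 25 26 30 32 32 32 32 31 32 37 38 39 40 25 26 34 44 44 44 44 39 30 28
-121.5 28 30 34 35 32 31 31 31 32 36 38 40 39 25 26 34 43 43 43 43
[... 1586 characters left out ...]
1.5  0  0  0  0  0  0 12 11 12 12  9 26 26 11 11 11 12 12 12 12 13 32 33 33 32 32 33
-120.0  0  0  0  0  0  0  8 10 12  7 25 30 13 11 11 12 12 12 12 12 37 46 46 46 46 46 46
-118.5  0  0  0  0  0  0  7  8  7  7 31 19 11 11 11 12 12 12 12 12 48 47 47 47 47 47 47
-117.0  0  0  0  0  0  0 11 11 11 11 12 11 11 11 11 12 12 12 12 12 47 47 47 47 47 47 47
-115.5  0  0  0  0  0  0 11 11 11 11 12 11 11 11 12 12 12 12 12 29 47 47 47 47 47 47 47
-114.0  0  0  0  0  0  0 11 11 11 11 11 11 11 11 12 12 12 12 12 42 42 44 44 43 43 43 43
-112.5  0  0  0  0  0  0 11 11 11 11 11 11 11 11 12 12 12 12 12 50 50 51 51 51 51 50 50
-111.0  0  0  0  0  0  0 11 11 11 11 11 11 11 12 12 12 12 12 26 50 50 51 51 50 50 50 50
```

Run:
```python
from rect import *
c=arm.camera_info("top"); K,r,t=c["intrinsics"],c["rvec"],c["tvec"]
im=cv2.imread("pics/top_raw.png",0)
gx=np.arange(-.150,-.104,.001)
A=rect(im,K,r,t,gx,np.arange(-.066,-.0605,.001),.062).astype(float).mean(1)
Bb=rect(im,K,r,t,gx,np.arange(-.014,.014,.002),.086).astype(float).mean(1)
gp=np.arange(-.09,-.044,.001); P=rect(im,K,r,t,gp,np.arange(-.05,.05,.002),.087).astype(float).mean(1)
for a,b,q,p in zip(gx*1e3,A,Bb,zip(gp*1e3,P)): print("%.0f blade %.0f bar %.0f | %.0f plate %.0f"%(a,b,q,*p))
s=arm.grab_frame("scene"); c=arm.camera_info("scene"); K,r,t=c["intrinsics"],c["rvec"],c["tvec"]
im=cv2.imread("pics/scene_raw.png",0)
gx=np.arange(-.140,-.104,.0015)
show(rect(im,K,r,t,gx,np.arange(-.084,-.040,.002),.062),gx,np.arange(-.084,-.040,.002))
```

```text
-150 blade 176 bar 173 | -90 plate 164
-149 blade 176 bar 173 | -89 plate 164
-148 blade 176 bar 173 | -88 plate 165
-147 blade 175 bar 174 | -87 plate 165
-146 blade 174 bar 174 | -86 plate 166
-145 blade 172 bar 174 | -85 plate 166
-144 blade 172 bar 173 | -84 plate 166
-143 blade 173 bar 173 | -83 plate 168
-142 blade 173 bar 174 | -82 plate 172
-141 blade 173 bar 175 | -81 plate 175
-140 blade 173 bar 173 | -80 plate 177
-139 blade 172 bar 167 | -79 plate 176
-138 blade 173 bar 159 | -78 plate 175
-137 blade 173 bar 152 | -77 plate 172
-136 blade 173 bar 148 | -76 plate 171
-135 blade 173 bar 146 | -75 plate 170
-134 blade 173 bar 146 | -74 plate 169
-133 blade 173 bar 153 | -73 plate 169
-132 blade 173 bar 167 | -72 plate 171
-131 blade 173 bar 186 | -71 plate 172
-130 blade 172 bar 201 | -70 plate 174
-129 blade 162 bar 210 | -69 plate 177
-128 blade 152 bar 212 | -68 plate 181
-127 blade 146 bar 211 | -67 plate 180
-126 blade 156 bar 210 | -66 plate 175
-125 blade 167 bar 208 | -65 plate 172
-124 blade 177 bar 208 | -64 plate 177
-123 blade 169 bar 206 | -63 plate 189
-122 bla
[... 1856 characters left out ...]
0 35 42 47 50 52 53 54 56 54 53 47 42 38 37
-116.0 37 37 36 33 30 27 27 29 34 40 43 46 48 48 51 51 52 49 46 41 39 38
-114.5 37 37 36 34 31 27 27 28 32 36 40 42 42 42 43 44 46 45 43 42 39 38
-113.0 37 37 37 35 31 28 26 27 29 33 36 37 37 36 36 37 39 40 40 40 39 38
-111.5 38 38 37 35 31 27 25 25 27 30 33 34 34 33 30 32 33 35 37 37 39 38
-110.0 38 38 37 35 32 27 25 24 25 27 30 32 32 31 29 28 29 30 32 35 37 38
-108.5 38 38 37 36 32 28 24 23 23 25 28 30 32 30 28 27 27 28 29 32 34 37
-107.0 37 38 37 36 32 28 24 21 22 22 25 28 29 30 28 27 26 26 27 29 33 36
-105.5 37 37 37 36 33 28 24 22 21 22 24 26 27 28 28 27 27 26 26 28 31 35
-104.0 37 37 37 36 33 29 24 22 21 22 23 25 26 26 27 26 26 25 25 27 30 34
```

Run:
```python
from rect import *
d=np.load("pics/w8.npz"); w=cv2.cvtColor(d["im"],cv2.COLOR_RGB2GRAY); W=(w,d["K"],d["r"],d["t"])
c=arm.camera_info("scene"); S=(cv2.imread("pics/scene_raw.png",0),c["intrinsics"],c["rvec"],c["tvec"])
now=(cv2.cvtColor(arm.grab_frame("scene"),cv2.COLOR_RGB2GRAY),)+S[1:]
def prof(I,gx,gy,z): return rect(*I,gx,gy,z).astype(float).mean(1).round(0).astype(int)
gx=np.arange(-.136,-.112,.001)
print("gx",(gx*1e3).round().astype(int))
print("W tip",prof(W,gx,np.arange(-.068,-.062,.001),.062))
print("S tip",prof(S,gx,np.arange(-.068,-.062,.001),.062)); print("now tip",prof(now,gx,np.arange(-.068,-.062,.001),.062))
gb=np.arange(-.142,-.112,.001); print("gb",(gb*1e3).round().astype(int))
print("S bar",prof(S,gb,np.arange(-.016,.016,.002),.086))
gp=np.arange(-.085,-.050,.001);print("gp",(gp*1e3).round().astype(int))
print("S plate",prof(S,gp,np.arange(-.05,.05,.002),.087)); 
gq=np.arange(-.14,-.10,.001);print("gq",(gq*1e3).round().astype(int));print("now panel z.07",prof(now,gq,np.arange(-.05,.0,.002),.07))
gy=np.arange(-.094,-.040,.002); print("W tip end along gy",rect(*W,np.array([-.125,-.1245,-.124]),gy,.062).mean(0).round())
print("S tip end", rect(*S,np.array([-.126,-.1250,-.124]),gy,.062).mean(0).round())
```

```text
gx [-136 -135 -134 -133 -132 -131 -130 -129 -128 -127 -126 -125 -124 -123
 -122 -121 -120 -119 -118 -117 -116 -115 -114 -113 -112]
W tip [ 92  97 111 121 127 126 117 110 112 131 157 161 160 153 136 132 132 132
 132 132 132 137 167 196 201]
S tip [185 186 188 189 188 187 182 175 167 159 153 151 153 159 166 173 179 180
 178 173 165 156 147 138 131]
now tip [166 158 149 139 132 125 121 119 117 116 115 116 118 119 120 121 121 121
 119 116 112 109 106 104 103]
gb [-142 -141 -140 -139 -138 -137 -136 -135 -134 -133 -132 -131 -130 -129
 -128 -127 -126 -125 -124 -123 -122 -121 -120 -119 -118 -117 -116 -115
 -114 -113]
S bar [149 148 148 148 149 151 154 159 164 170 174 178 181 182 182 180 177 172
 164 154 143 133 124 117 113 110 109 109 109 109]
gp [-85 -84 -83 -82 -81 -80 -79 -78 -77 -76 -75 -74 -73 -72 -71 -70 -69 -68
 -67 -66 -65 -64 -63 -62 -61 -60 -59 -58 -57 -56 -55 -54 -53 -52 -51]
S plate [148 148 149 150 151 152 152 154 154 155 156 157 157 157 158 158 160 163
 167 172 177 181 183 184 185 185 184 184 184 184 184 185 185 185 185]
gq [-140 -139 -138 -137 -136 -135 -134 -133 -132 -131 -130 -129 -128 -127
 -126 -125 -124 -123 -122 -121 -120 -119 -118 -117 -116 -115 -114 -113
 -112 -111 -110 -109 -108 -107 -106 -105 -104 -103 -102 -101 -100]
now panel z.07 [146 143 142 141 140 139 138 136 135 133 133 135 140 148 158 170 182 191
 196 196 190 180 168 157 147 140 135 133 131 130 131 134 139 147 157 167
 175 179 180 176 171]
W tip end along gy [ 94.  94. 109. 118. 104. 112. 160. 160. 159. 159. 160. 160. 160. 160.
 161. 161. 161. 147. 105.  92.  92.  91.  91.  91.  91.  91.  91.]
S tip end [150. 150. 151. 150. 149. 145. 138. 131. 127. 125. 125. 125. 129. 133.
 144. 160. 175. 199. 220. 228. 228. 221. 205. 185. 165. 154. 149.]
```

Run:
```python
from rect import *
s=st(); print("travel mm",((np.r_[.5042,.0601]-s["ee_pos"][:2])@g)*1e3)
print(arm.sign_off())
```

```text
t 24.85 tcp [0.4461 0.0668 0.0556] yaw_y -6.4 tilt [ 0.0026  0.0003 -1.    ] F [ 5.2 -0.5  4.8] w 0.0112 gf 60.1
travel mm 58.469713797088616
the job is handed in; nothing more can be done
None
```

I handed the job in: slim is in the drawer, thick stands upright in the reject tray, and the drawer is held 58.5 mm out, level with the pointer tip to within about 1 mm by my camera measurements.

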